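# Show the cleaned scaler to the inspection camera

## Task

The cleaned hand instruments lie in their tray, locked in by the hinged retaining bar: swing the bar up and right over to the far side of its hinge, take out the scaler (the one with the fat handle) by its handle, and show one of its working ends, whichever suits, to the inspection camera on the stand. Hold that end in the middle of the camera's view at the focus distance, with the scaler level and lying straight across the line of sight, and keep it there, quite still: the program finishes while the gripper is holding the scaler in the air. Leave the mirror and the probe in their notches and the other things where they are, and do not touch the camera.

Things in the scene. Friction and masses are not known exactly. Their poses are not given: they have to be found in the camera images.
- tray: Flat pale metal instrument tray, 142 x 200 mm, rim 16 mm high, fixed to the trolley top. Origin: centre of its underside; x across its short side, y along its long side, z up. Scaler, mirror and probe lie parallel to its y in the rack that is fixed in it, in any order.
- rack: Rack in the tray, same origin and axes as the tray: two grey notched rails along x at y = -34 and +34 mm, 10 mm wide. Notch pairs for the instruments at x = -43, 0 and +43 mm, their floors 32 mm up, the teeth between them 40 mm. Between the rails (58 mm) there is only the tray floor, at most 4 mm high. The clear gap beside an instrument is about 30 mm, so open the fingers only part way between them.
- bar (a joint): Angle of the steel retaining bar, rad: 0 = shut, lying across all three instruments; it grows as the free end swings up and over; 1.57 = upright; 2.4 = the stop, leaning out beyond the tray's +x side. Right over means above 2. The hinge axis is parallel to tray y. Friction hinge: it stays where it is left and takes about 0.5 N at the tab to move.
- bar_hinge (a point): Point on the hinge axis of the retaining bar, at tray x = +59, y = -34, z = 48 mm. The bar is 12 mm wide (along tray y) and 5 mm thick.
- bar_tab (a point): Middle of the upright ribbed tab at the bar's free end, 121 mm from the hinge; with the bar shut at tray x = -62, y = -34, z = 57 mm. The tab is 12 mm wide along tray y (pinch it across this, from above), 14 mm long along the bar, and 45 to 66 mm high. It can turn between the finger pads while they are led round the arc, so the gripper need not turn.
- scaler: Hand scaler: fat straight handle, 11 x 11 mm, and a thin bent hook at each end, 178 mm long, about 28 g. Origin: under the middle of its length at the handle's underside (32 mm up at the start); y along the scaler (at the start parallel to tray y), z up. The handle's axis is at x = -3.4, z = 5.5 mm; the handle reaches from y = -68 to +60 mm.
- scaler_end_a (a point): Middle of the bent hook that is the scaler's working end at its -y end: at x = +4, y = -86, z = 5.5 mm in the scaler's frame (the hook bends towards +x).
- scaler_end_b (a point): Middle of the bent hook that is the scaler's working end at its +y end: at x = +4, y = +86, z = 5.5 mm in the scaler's frame (the hook bends towards +x).
- mirror: Mouth mirror with a thin 8 mm handle and a round head at its -y end, 171 mm long; stays in its notches. Origin: under the middle of its length; y along it.
- probe: Double-ended probe with a thin 8 mm handle, 162 mm long; stays in its notches. Origin: under the middle of its length; y along it.
- camera: Inspection camera: black barrel, 46 mm across, with a white ring light round its lens, clamped to a steel post (290 mm high) on a round grey foot 100 mm across; fixed to the trolley top. Origin: centre of the foot's underside; z up. The lens looks along the body's -x, tipped 25 degrees downward. The middle of the lens front is at x = -108, z = 203 mm.
- lens (a point): Middle of the camera's lens front. Axes as point focus.
- focus (a point): Point in the air where the camera is in focus, on its line of sight, 90 mm in front of the lens; in the camera's frame at x = -190, y = 0, z = 165 mm (so 165 mm above the trolley top). Its x axis points along the line of sight back to the lens, its y axis is horizontal, straight across the view, and the scaler's length must lie along it, either way round.
- needles: Small carton, 62 x 95 x 22 mm, lying behind the work; leave it. Origin: centre of its underside.
- floss: Small white dispenser box, 40 x 52 x 19 mm, lying near the left front corner; leave it. Origin: centre of its underside.

How it is judged:
By the outcome, as a careful person would: the job done as asked, in the order asked, and still so for the second after the job is handed in, while the arm keeps its last pose, push and grip.
It also fails if it takes over 51 s, if anything falls off the work surface, if the arm or the gripper's body presses on something with over 40 N, if the wrist force passes 120 N, or if a joint passes its speed limit or range.

## Robot

A 6-joint arm with a two-finger parallel gripper is mounted at the origin on a cart in front of the work surface, level with it; the furniture and walls round the work are solid. World frame = base frame: x ahead of the robot, y to its left, z up, the work surface at z = 0. Lengths are in mm, angles in rad, forces in N, time in s.
With the tool pointing down it reaches from about 350 to 775 mm from the base axis. Payload 7.3 kg.
Tool frame: the origin (TCP) lies between the finger pads; the fingertips stand 14 mm ahead of it and the grasp point (between the pads) lies 5 mm behind it; z points along the fingers, y is the line along which they close (so a half turn about z gives the same grasp; the last joint's range is limited). The gripper opens to 92 mm and grips with 3 to 60 N. Pads are 19 mm wide; open, the fingers measure 130 mm over their backs; the gripper's body (75 mm by 190 mm) begins 47 mm behind the grasp point.
Start: joints at [1.126, 0.342, 1.524, -0, 1.275, -0.146], TCP at [154.531, 501.761, 240.741] pointing down, gripper open.
Joint ranges: [-2.53, 2.53], [-0.77, 2.02], [0.04, 2.7], [-1, 4.14], [0.28, 2.66], [-3.11, 3.11]. Speed limits (rad/s): [2.57, 2.57, 3.14, 3.14, 3.14, 3.14].

## Interface

Orientations are given as [roll, pitch, yaw] about the fixed x, y, z axes, in that order (R = Rz(yaw) Ry(pitch) Rx(roll)).
In Python, from plant import get_obs, cams, close_job gives the robot as it stands. The module is installed in compiled form; this text tells all that it offers.
- The arm moves only by the shell command python3 -m creep 'ROWS'. ROWS is JSON, a list of rows, each an object of numbers: "hand": the opening, from 0 (shut) to 1 (fully open); "tx", "ty", "tz": the shift along the tool's x, y, z in m; "spin": the turn about the tool's z in degrees. In form: [{"hand": .., "tx": .., "ty": .., "tz": .., "spin": ..}, ...]. A call has 1 to 5 rows; each row shifts and turns the commanded pose from where the row before left it, along the tool's axes as they then stand; what a row does not reach is not made up. A row lasts 1/8 s, in which the tool goes at most 62.5 mm and 10.7 degrees, less where a joint would pass 70% of its speed; a pose out of reach is approached as far as the arm can. A call is refused whole if a number of a shift passes 0.0625 or a number of a turn 10.7, either way. A call with a gripper value outside its range is refused whole. The fingers move at their own pace and stop on an object; the grip force is fixed at half the most. Time passes only in rows, so rows that do not move let the fingers close. It gives the time, the measured TCP pose, the force, the opening and the grip force at its end, in the units of the state.
- get_obs(): the state, without advancing time (a new reading comes with each control period).
- cams.capture(name): name is "side" or "top" or "wrist"; returns a dict with "color" (400x640x3 uint8, red, green, blue), "K" (3x3 intrinsics, pixels), "k1" (the pictures are not rectified: a ray, as slopes to the right and down, at radius r is drawn at 1 + k1 r^2 times it, then the intrinsics apply), "R" (3x3) and "t" (3): a world point X has camera coordinates R X + t. Camera axes: x right, y down, z forward; pixel columns grow to the right and rows downward; lengths in mm; the calibration is good to about 2 mm. A picture is of the moment at which its call begins. There is no depth.
- close_job(): hands the job in; it is judged then, once.
The state is a dict: "time": time; "joint_positions": joint angles; "dq": joint speeds; "tau": joint torques, N m; "tool_pos": TCP position; "tcp_rot": TCP orientation; "contact_force": force on the tool from outside, world axes, zero at the start; "moment": the same for the moment, N m; "grip_width": finger opening in mm; "finger_force": force on a finger pad.
Only numpy, scipy, OpenCV 4.12 (cv2) and the standard library are available. Lean on these libraries where they do the work, as an engineer would, in place of code of your own. Each camera call takes 0.05 s, during which the arm holds its last target. There are 200 camera calls.

## Working session

There is one attempt and no reset: what is moved stays moved. The work goes in short steps, Python scripts to look and compute and a shell command to move; the robot and the scene stay as the last step left them, time stands still between calls to the robot, and variables do not carry over. Pictures are saved under pics/ and viewed, at most 10 in all, crops included, and the job is handed in when it is done.

```bash
mkdir -p pics
cat > h.py <<'E'
import numpy as np, cv2
from plant import get_obs, cams, close_job
from scipy.spatial.transform import Rotation as Ro
def cap(n,f=None):
    c=cams.capture(n)
    for k in("K","R","t"): c[k]=np.array(c[k],float)
    if f: cv2.imwrite(f"pics/{f}.png",cv2.cvtColor(c["color"],cv2.COLOR_RGB2BGR))
    return c
def ray(c,p):
    K=c["K"]; d=np.array([(p[0]-K[0,2])/K[0,0],(p[1]-K[1,2])/K[1,1]]); u=d.copy()
    for _ in range(20): u=d/(1+c["k1"]*(u@u))
    return -c["R"].T@c["t"].ravel(), c["R"].T@np.array([u[0],u[1],1])
def onz(c,p,z):
    o,d=ray(c,p); return o+d*(z-o[2])/d[2]
def proj(c,X):
    q=c["R"]@np.array(X,float)+c["t"].ravel(); u=q[:2]/q[2]; u=u*(1+c["k1"]*(u@u)); K=c["K"]
    return np.array([u[0]*K[0,0]+K[0,2],u[1]*K[1,1]+K[1,2]])
def tri(cps):
    A=0;b=0
    for c,p in cps:
        o,d=ray(c,p); d/=np.linalg.norm(d); M=np.eye(3)-np.outer(d,d); A=A+M; b=b+M@o
    return np.linalg.solve(A,b)
E
python3 - <<'E'
from h import *
for n in("top","side"):
    c=cap(n,n+"0"); print(n,(-c["R"].T@c["t"].ravel()).round(),c["R"][2].round(2))
o=get_obs();print(o)
E
```

```text
top [ 355. -117. 1146.] [ 0.14 -0.02 -0.99]
side [729. 320. 819.] [-0.24 -0.54 -0.81]
{'time': 0.1, 'joint_positions': array([ 1.12599125e+00,  3.42632248e-01,  1.52492501e+00, -3.57359662e-05,
        1.27541846e+00, -1.46014547e-01]), 'dq': array([ 9.00118356e-04, -2.66040334e-03, -1.16419518e-03,  1.03348182e-03,
        8.32977725e-04,  6.69404136e-05]), 'tau': array([ 2.36665393e-03, -4.31997728e+01, -2.44696230e+01,  7.20825372e-02,
        5.24606660e-02, -6.51111532e-05]), 'tool_pos': array([154.38378555, 501.41776543, 240.12402374]), 'tcp_rot': array([-3.14021933e+00, -1.67421052e-04,  2.84281243e+00]), 'contact_force': array([-0.43047029,  0.73466348, -0.73799452]), 'moment': array([ 0.0194782 , -0.0157476 , -0.00120596]), 'finger_force': 0.0, 'grip_width': 91.92184473197989}
```

View pics/top0.png

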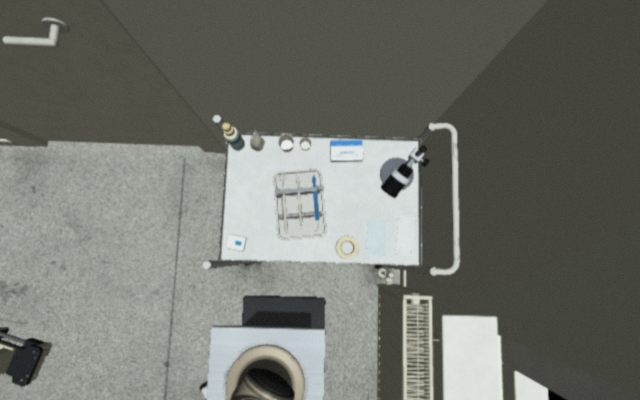

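View pics/side0.png

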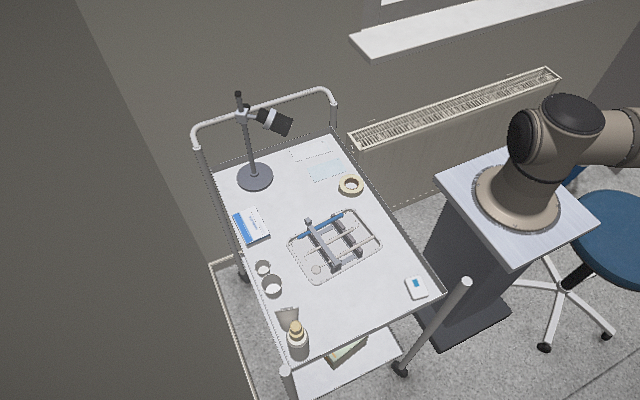

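Run:
```python
from h import *
a=cv2.imread("pics/top0.png")[160:248,262:342]; b=cv2.imread("pics/side0.png")[200:290,280:390]
a=cv2.resize(a,None,fx=4.5,fy=4.5,interpolation=2); b=cv2.resize(b,None,fx=4,fy=4,interpolation=2)
m=np.zeros((400,800,3),np.uint8); m[:a.shape[0],:360]=a; m[:b.shape[0],360:800]=b; cv2.imwrite("pics/cr.png",m)
a=cv2.imread("pics/top0.png")[140:205,370:435]; a=cv2.resize(a,None,fx=6,fy=6,interpolation=2)
b=cv2.imread("pics/side0.png")[85:195,225:300]; b=cv2.resize(b,None,fx=5,fy=5,interpolation=2)
m=np.zeros((600,800,3),np.uint8); m[:a.shape[0],:390]=a; m[:b.shape[0],400:775]=b; cv2.imwrite("pics/cr2.png",m)
```

```text
(no output)
```

View pics/cr.png

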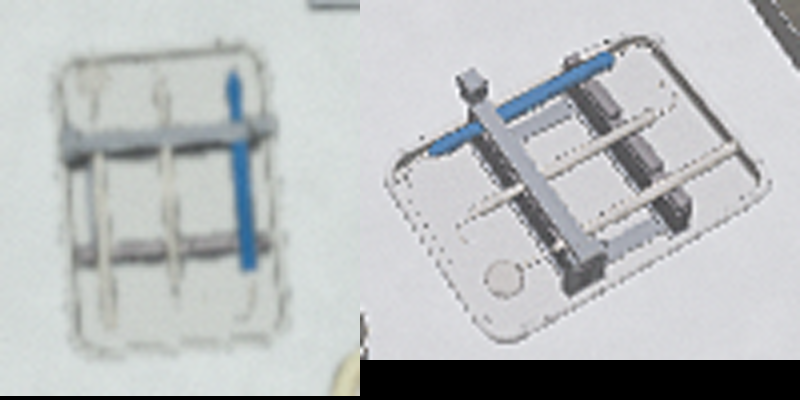

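View pics/cr2.png

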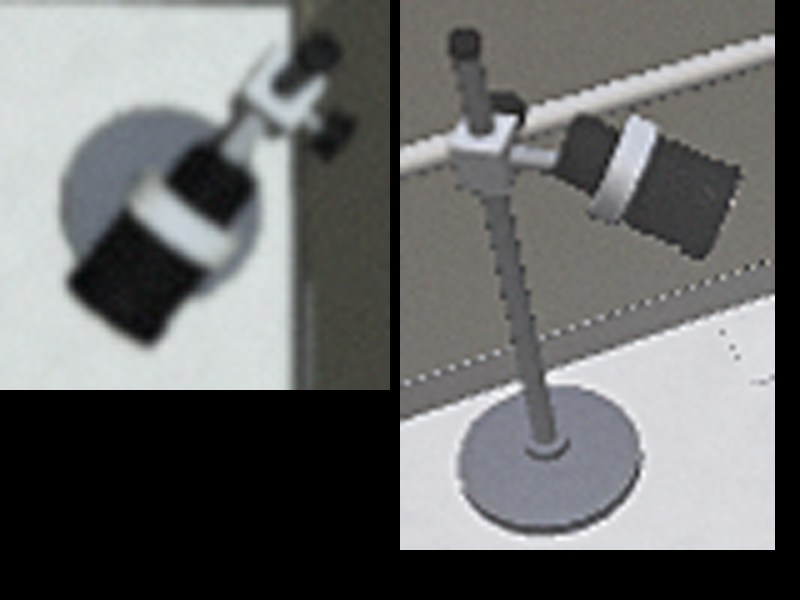

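Run:
```python
from h import *
T=cap("top");S=cap("side")
def blue(c):
    h=cv2.cvtColor(c["color"],cv2.COLOR_RGB2HSV); return cv2.inRange(h,(100,110,60),(125,255,255))
for c,(x0,y0,x1,y1) in((T,(262,160,342,248)),(S,(280,200,390,290))):
    m=blue(c); k=np.zeros_like(m);k[y0:y1,x0:x1]=m[y0:y1,x0:x1]
    p=np.argwhere(k)[:,::-1].astype(float); ct=p.mean(0); u=np.linalg.svd(p-ct,full_matrices=0)[2][0]; s=(p-ct)@u
    e=[ct+u*s.min(),ct+u*s.max()]; print("blue",len(p),[q.round(1) for q in e],[onz(c,q,40).round(1) for q in e])
tc=lambda x,y:(x/4.5+262,y/4.5+160); sc=lambda x,y:((x-360)/4+280,y/4+200)
print("tray corners z16")
for q in((62,65),(265,45),(285,345),(75,350)): print(onz(T,tc(*q),16).round(1))
for q in((390,180),(650,38),(768,185),(505,340)): print(onz(S,sc(*q),16).round(1))
print("tab top z66 side",onz(S,sc(470,78),66).round(1),"bar hinge end top",onz(T,tc(65,143),50).round(1),"bar right end top",onz(T,tc(275,125),55).round(1))
t2=lambda x,y:(x/6+370,y/6+140); s2=lambda x,y:((x-400)/5+225,y/5+85)
print("foot top",onz(T,t2(161,203),10).round(1),"side",onz(S,s2(550,455),10).round(1), "postbase side",onz(S,s2(546,445),14).round(1))
print("post top",onz(T,t2(320,46),290).round(1),onz(S,s2(465,40),290).round(1))
l,r=onz(T,t2(70,285),205),onz(T,t2(150,345),205); print("lens corners",l.round(1),r.round(1),(l+r)/2)
print("lens side",onz(S,s2(722,213),203).round(1))
wl,wr=onz(T,t2(135,205),215),onz(T,t2(228,262),215); print("white ring front corners",wl,wr)
```

```text
blue 92 [array([313.3, 177. ]), array([317., 219.])] [array([ 575.1, -113.8,   40. ]), array([ 455.2, -128. ,   40. ])]
blue 117 [array([341.8, 213.6]), array([297.2, 237.3])] [array([ 453.4, -128.7,   40. ]), array([ 578.2, -114. ,   40. ])]
tray corners z16
[583.6  -4.4  16. ]
[ 601.4 -135.3   16. ]
[ 407.6 -153.7   16. ]
[400.4 -21.   16. ]
[ 602.8 -117.8   16. ]
[ 414.7 -142.1   16. ]
[401.7 -19.1  16. ]
[584.1   3.2  16. ]
tab top z66 side [ 542.4 -133.2   66. ] bar hinge end top [527.3 -11.9  50. ] bar right end top [ 542.2 -142.4   55. ]
foot top [ 598.9 -359.8   10. ] side [ 599.5 -356.6   10. ] postbase side [ 599.8 -360.9   14. ]
post top [ 600.9 -359.7  290. ] [ 599.4 -356.2  290. ]
lens corners [ 521.9 -281.2  205. ] [ 498.4 -313.8  205. ] [ 510.17519325 -297.45869512  205.        ]
lens side [ 510.2 -297.   203. ]
white ring front corners [ 553.7369044  -305.45045979  215.        ] [ 531.66220267 -343.06627471  215.        ]
```

```bash
R='{"tx":-0.037,"ty":-0.033}'; python3 -m creep '[{"tx":-0.037,"ty":-0.033,"hand":0.45},{"tx":-0.037,"ty":-0.033,"hand":0.45},{"tx":-0.037,"ty":-0.033,"hand":0.45},{"tx":-0.037,"ty":-0.033,"hand":0.45},{"tx":-0.037,"ty":-0.033,"hand":0.45}]'
python3 -m creep '[{"tx":-0.037,"ty":-0.033,"hand":0.45},{"tx":-0.037,"ty":-0.033,"hand":0.45},{"tx":-0.037,"ty":-0.033,"hand":0.45},{"tx":-0.037,"ty":-0.033,"hand":0.45},{"tx":-0.037,"ty":-0.033,"hand":0.45}]'
python3 -m creep '[{"tx":-0.037,"ty":-0.033,"hand":0.45},{"tx":-0.037,"ty":-0.033,"hand":0.45},{"tx":-0.037,"ty":-0.033,"hand":0.45},{"tx":-0.037,"ty":-0.033,"hand":0.45},{"tx":-0.037,"ty":-0.033,"hand":0.45}]'
python3 -m creep '[{"spin":9.5,"hand":0.45},{"spin":9.5,"hand":0.45},{"spin":9.5,"hand":0.45},{"spin":9.5,"hand":0.45},{"spin":9.5,"hand":0.45}]'
python3 -m creep '[{"spin":9.5,"hand":0.45},{"spin":9.3,"hand":0.45}]'
```

```text
invalid input at $[0]: expected keys hand, tx, ty, tz, spin
invalid input at $[0]: expected keys hand, tx, ty, tz, spin
invalid input at $[0]: expected keys hand, tx, ty, tz, spin
invalid input at $[0]: expected keys hand, tx, ty, tz, spin
invalid input at $[0]: expected keys hand, tx, ty, tz, spin
```

All keys are required; rewriting the rows in full.

```bash
python3 -m creep '[{"hand":0.45,"tx":-0.037,"ty":-0.033,"tz":0,"spin":0},{"hand":0.45,"tx":-0.037,"ty":-0.033,"tz":0,"spin":0},{"hand":0.45,"tx":-0.037,"ty":-0.033,"tz":0,"spin":0},{"hand":0.45,"tx":-0.037,"ty":-0.033,"tz":0,"spin":0},{"hand":0.45,"tx":-0.037,"ty":-0.033,"tz":0,"spin":0}]'
python3 -m creep '[{"hand":0.45,"tx":-0.037,"ty":-0.033,"tz":0,"spin":0},{"hand":0.45,"tx":-0.037,"ty":-0.033,"tz":0,"spin":0},{"hand":0.45,"tx":-0.037,"ty":-0.033,"tz":0,"spin":0},{"hand":0.45,"tx":-0.037,"ty":-0.033,"tz":0,"spin":0},{"hand":0.45,"tx":-0.037,"ty":-0.033,"tz":0,"spin":0}]'
python3 -m creep '[{"hand":0.45,"tx":-0.037,"ty":-0.033,"tz":0,"spin":0},{"hand":0.45,"tx":-0.037,"ty":-0.033,"tz":0,"spin":0},{"hand":0.45,"tx":-0.037,"ty":-0.033,"tz":0,"spin":0},{"hand":0.45,"tx":-0.037,"ty":-0.033,"tz":0,"spin":0},{"hand":0.45,"tx":-0.037,"ty":-0.033,"tz":0,"spin":0}]'
python3 -m creep '[{"hand":0.45,"tx":0,"ty":0,"tz":0,"spin":9.5},{"hand":0.45,"tx":0,"ty":0,"tz":0,"spin":9.5},{"hand":0.45,"tx":0,"ty":0,"tz":0,"spin":9.5},{"hand":0.45,"tx":0,"ty":0,"tz":0,"spin":9.5},{"hand":0.45,"tx":0,"ty":0,"tz":0,"spin":9.5}]'
python3 -m creep '[{"hand":0.45,"tx":0,"ty":0,"tz":0,"spin":9.5},{"hand":0.45,"tx":0,"ty":0,"tz":0,"spin":9.3},{"hand":0.45,"tx":0,"ty":0,"tz":0,"spin":0}]'
python3 - <<'E'
from h import *
c=cap("wrist","w0"); print((-c["R"].T@c["t"].ravel()).round(),c["R"].round(2))
for n,X in dict(tab=(542,-133,57),hinge=(528,-12.5,48),end_a=(597,-108,37.5)).items(): print(n,proj(c,X).round())
E
```

```text
time: 0.82
tool_pos: [283.3, 288.2, 240.7]
tcp_rot: [3.141, 0.0, 2.843]
contact_force: [0.7, -0.2, 0.3]
grip_width: 46.5
finger_force: 0.0
time: 1.45
tool_pos: [411.6, 75.9, 240.8]
tcp_rot: [3.141, 0.0, 2.843]
contact_force: [0.9, -0.1, 0.2]
grip_width: 41.1
finger_force: 0.0
time: 2.08
tool_pos: [539.8, -136.2, 240.5]
tcp_rot: [3.141, -0.0, 2.843]
contact_force: [0.8, 1.1, -0.3]
grip_width: 41.2
finger_force: 0.0
time: 2.7
tool_pos: [539.1, -134.7, 240.4]
tcp_rot: [-3.141, -0.001, 2.008]
contact_force: [0.2, -0.2, -0.3]
grip_width: 41.3
finger_force: 0.0
time: 3.08
tool_pos: [539.2, -134.6, 240.5]
tcp_rot: [-3.141, -0.0, 1.687]
contact_force: [0.6, 0.3, -1.5]
grip_width: 41.3
finger_force: 0.0
[530. -52. 384.] [[ 0.99  0.12  0.  ]
 [ 0.11 -0.95  0.3 ]
 [ 0.04 -0.3  -0.95]]
tab [323. 181.]
hinge [323.  70.]
end_a [370. 163.]
```

View pics/w0.png

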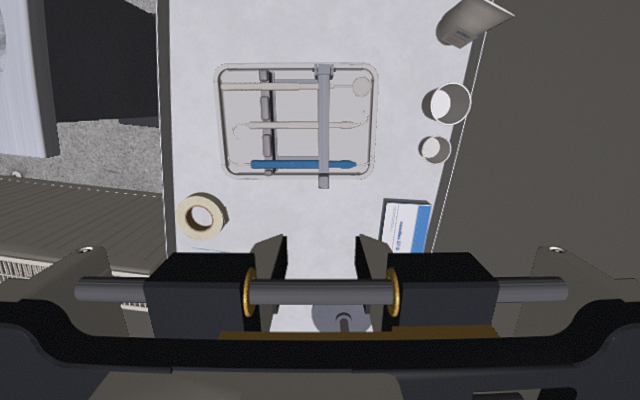

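```bash
python3 -m creep '[{"hand":0.45,"tx":0,"ty":0.003,"tz":0.05,"spin":0},{"hand":0.45,"tx":0,"ty":0,"tz":0.05,"spin":0},{"hand":0.45,"tx":0,"ty":0,"tz":0.04,"spin":0},{"hand":0.45,"tx":0,"ty":0,"tz":0.02,"spin":0},{"hand":0.45,"tx":0,"ty":0,"tz":0,"spin":0}]'
python3 - <<'E'
from h import *
c=cap("wrist","w1")
for n,X in dict(tab=(542,-134,66),).items(): print(n,proj(c,X).round(),get_obs()["tool_pos"])
E
```

```text
time: 3.75
tool_pos: [541.2, -134.0, 79.2]
tcp_rot: [-3.138, -0.002, 1.688]
contact_force: [-0.6, -0.1, 0.5]
grip_width: 41.1
finger_force: 0.0
tab [321. 253.] [ 542.13243041 -134.30755952   80.53612292]
```

View pics/w1.png

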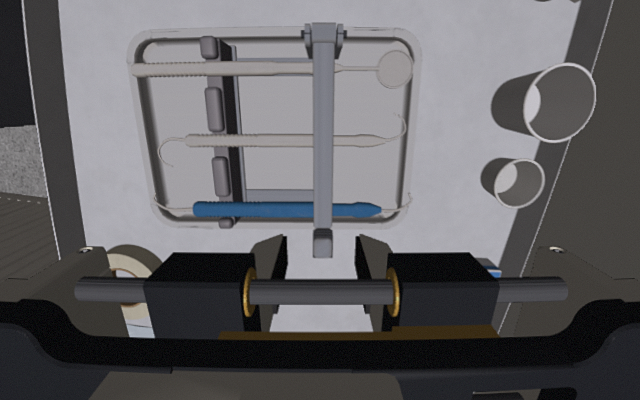

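```bash
python3 -m creep '[{"hand":0.45,"tx":0,"ty":0,"tz":0.012,"spin":0},{"hand":0.45,"tx":0,"ty":0,"tz":0.009,"spin":0},{"hand":0.2,"tx":0,"ty":0,"tz":0,"spin":0},{"hand":0,"tx":0,"ty":0,"tz":0,"spin":0},{"hand":0,"tx":0,"ty":0,"tz":0,"spin":0}]';python3 -m creep '[{"hand":0,"tx":0,"ty":0,"tz":0,"spin":0},{"hand":0,"tx":0,"ty":0,"tz":0,"spin":0}]'
```

```text
time: 4.42
tool_pos: [542.5, -134.4, 60.1]
tcp_rot: [3.141, 0.0, 1.686]
contact_force: [0.6, 0.6, -0.2]
grip_width: 16.0
finger_force: 0.0
time: 4.68
tool_pos: [542.1, -134.5, 59.9]
tcp_rot: [-3.141, 0.0, 1.686]
contact_force: [-2.4, -0.4, 2.6]
grip_width: 11.8
finger_force: 30.0
```

```bash
python3 -c "
import numpy as np
t=np.linspace(0,2.32,16);x=-121*np.cos(t)+12*np.sin(t);z=121*np.sin(t)+12*np.cos(t)
print(np.c_[np.diff(x),-np.diff(z)].round(1).tolist(),x[-1]-x[0],z[-1]-z[0])"
```

```text
[[3.3, -18.5], [6.1, -17.8], [8.8, -16.6], [11.2, -15.1], [13.4, -13.2], [15.3, -10.9], [16.8, -8.5], [17.9, -5.8], [18.6, -2.9], [18.8, -0.0], [18.6, 2.8], [17.9, 5.7], [16.8, 8.4], [15.3, 10.9], [13.5, 13.1]] 212.19453886972846 68.42733416157459
```

```bash
python3 -m creep '[{"hand":0,"tx":0.0033,"ty":0,"tz":-0.0185,"spin":0},{"hand":0,"tx":0.0061,"ty":0,"tz":-0.0178,"spin":0},{"hand":0,"tx":0.0088,"ty":0,"tz":-0.0166,"spin":0},{"hand":0,"tx":0.0112,"ty":0,"tz":-0.0151,"spin":0}]'
python3 -m creep '[{"hand":0,"tx":0.0134,"ty":0,"tz":-0.0132,"spin":0},{"hand":0,"tx":0.0153,"ty":0,"tz":-0.0109,"spin":0},{"hand":0,"tx":0.0168,"ty":0,"tz":-0.0085,"spin":0},{"hand":0,"tx":0.0179,"ty":0,"tz":-0.0058,"spin":0}]'
```

```text
time: 5.18
tool_pos: [538.6, -104.8, 128.9]
tcp_rot: [-3.142, 0.0, 1.686]
contact_force: [-0.4, -1.6, -1.3]
grip_width: 11.6
finger_force: 30.0
time: 5.68
tool_pos: [531.3, -41.3, 167.4]
tcp_rot: [3.141, 0.001, 1.686]
contact_force: [-2.2, -3.1, -0.1]
grip_width: 11.3
finger_force: 30.0
```

Forces are small; continue over the top.

```bash
python3 -m creep '[{"hand":0,"tx":0.0186,"ty":0,"tz":-0.0029,"spin":0},{"hand":0,"tx":0.0188,"ty":0,"tz":0,"spin":0},{"hand":0,"tx":0.0186,"ty":0,"tz":0.0028,"spin":0},{"hand":0,"tx":0.0179,"ty":0,"tz":0.0057,"spin":0}]'
python3 -m creep '[{"hand":0,"tx":0.0168,"ty":0,"tz":0.0084,"spin":0},{"hand":0,"tx":0.0153,"ty":0,"tz":0.0109,"spin":0},{"hand":0,"tx":0.0135,"ty":0,"tz":0.0131,"spin":0},{"hand":0,"tx":0,"ty":0,"tz":0,"spin":0}]'
python3 - <<'E'
from h import *
c=cap("side","s1")
E
```

```text
time: 6.18
tool_pos: [522.8, 33.4, 161.8]
tcp_rot: [3.14, -0.001, 1.686]
contact_force: [-2.1, -1.8, 3.9]
grip_width: 11.9
finger_force: 30.0
time: 6.68
tool_pos: [517.4, 80.1, 128.4]
tcp_rot: [3.141, -0.003, 1.687]
contact_force: [-2.3, 5.6, 5.9]
grip_width: 11.8
finger_force: 30.0
```

View pics/s1.png

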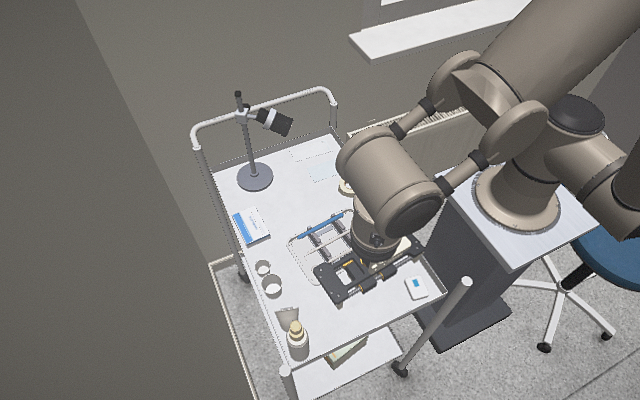

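```bash
python3 -m creep '[{"hand":0.45,"tx":0,"ty":0,"tz":0,"spin":0},{"hand":0.45,"tx":0,"ty":0,"tz":0,"spin":0},{"hand":0.45,"tx":0,"ty":0,"tz":0,"spin":0},{"hand":0.45,"tx":0,"ty":0,"tz":-0.03,"spin":0},{"hand":0.35,"tx":0,"ty":0,"tz":-0.05,"spin":0}]'
python3 -m creep '[{"hand":0.35,"tx":0,"ty":0,"tz":-0.02,"spin":0},{"hand":0.35,"tx":-0.05,"ty":-0.0057,"tz":0,"spin":0},{"hand":0.35,"tx":-0.05,"ty":-0.0057,"tz":0,"spin":0},{"hand":0.35,"tx":-0.05,"ty":-0.0057,"tz":0,"spin":0},{"hand":0.35,"tx":-0.05,"ty":-0.0057,"tz":0,"spin":0}]'
python3 -m creep '[{"hand":0.35,"tx":0,"ty":0,"tz":0,"spin":10},{"hand":0.35,"tx":0,"ty":0,"tz":0,"spin":10},{"hand":0.35,"tx":0,"ty":0,"tz":0,"spin":10},{"hand":0.35,"tx":0,"ty":0,"tz":0,"spin":10},{"hand":0.35,"tx":0,"ty":0,"tz":0,"spin":10}]'
python3 -m creep '[{"hand":0.35,"tx":0,"ty":0,"tz":0,"spin":10},{"hand":0.35,"tx":0,"ty":0,"tz":0,"spin":10},{"hand":0.35,"tx":0,"ty":0,"tz":0,"spin":10},{"hand":0.35,"tx":0,"ty":0,"tz":0,"spin":10},{"hand":0.35,"tx":0,"ty":0,"tz":0,"spin":0}]'
python3 - <<'E'
from h import *
c=cap("wrist","w2"); print(get_obs()["tool_pos"],get_obs()["tcp_rot"])
m=cv2.inRange(cv2.cvtColor(c["color"],cv2.COLOR_RGB2HSV),(100,110,60),(125,255,255))
n,l,s,_=cv2.connectedComponentsWithStats(m)
for i in range(1,n):
  if s[i,4]>150:
    p=np.argwhere(l==i)[:,::-1].astype(float); ct=p.mean(0); u=np.linalg.svd(p-ct,full_matrices=0)[2][0]; q=(p-ct)@u
    print(s[i],[onz(c,ct+u*v,40).round(1) for v in(q.min(),q.max())])
print(proj(c,(542,-132,57)),proj(c,(518,-121,37)))
E
```

```text
time: 7.35
tool_pos: [516.8, 76.4, 207.5]
tcp_rot: [-3.137, -0.001, 1.685]
contact_force: [0.9, -0.1, -0.0]
grip_width: 35.3
finger_force: 0.0
time: 7.98
tool_pos: [517.9, -126.4, 228.1]
tcp_rot: [3.141, -0.0, 1.685]
contact_force: [0.3, -0.2, 0.3]
grip_width: 32.2
finger_force: 0.0
time: 8.6
tool_pos: [518.1, -124.9, 228.0]
tcp_rot: [-3.141, -0.0, 0.807]
contact_force: [0.6, 1.0, 0.4]
grip_width: 31.8
finger_force: 0.0
time: 9.22
tool_pos: [518.1, -124.8, 228.0]
tcp_rot: [-3.141, 0.0, 0.116]
contact_force: [-0.4, -0.7, -0.5]
grip_width: 32.0
finger_force: 0.0
[ 518.0736573  -124.81443491  228.02040402] [-3.14132055e+00  5.29909962e-05  1.18061937e-01]
[ 370   28   84   23 1340] [array([ 678.5, -156.7,   40. ]), array([ 683.7, -243.8,   40. ])]
[313 127   8 105 760] [array([ 579.7, -111.6,   40. ]), array([ 453.8, -126.3,   40. ])]
[330.61055641 164.94088173] [318.4206151  180.42972963]
```

View pics/w2.png

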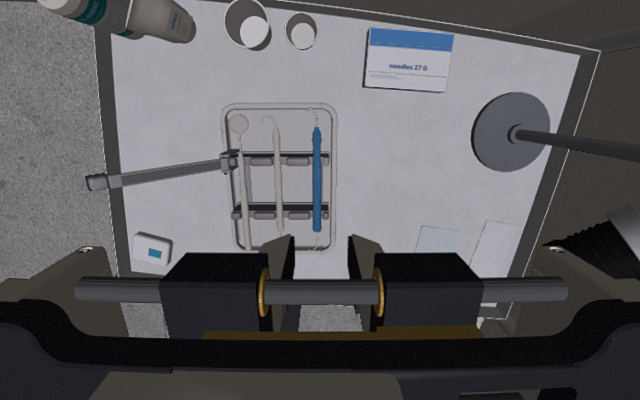

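```bash
python3 -m creep '[{"hand":0.35,"tx":0,"ty":-0.0045,"tz":0.05,"spin":0},{"hand":0.35,"tx":0,"ty":0,"tz":0.05,"spin":0},{"hand":0.35,"tx":0,"ty":0,"tz":0.04,"spin":0},{"hand":0.35,"tx":0,"ty":0,"tz":0,"spin":0}]'
python3 - <<'E'
from h import *
c=cap("wrist","w3"); print(get_obs()["tool_pos"],get_obs()["tcp_rot"])
m=cv2.inRange(cv2.cvtColor(c["color"],cv2.COLOR_RGB2HSV),(100,110,60),(125,255,255))
n,l,s,_=cv2.connectedComponentsWithStats(m)
for i in range(1,n):
  if s[i,4]>150:
    p=np.argwhere(l==i)[:,::-1].astype(float); ct=p.mean(0); u=np.linalg.svd(p-ct,full_matrices=0)[2][0]; q=(p-ct)@u
    print(s[i],[onz(c,ct+u*v,40).round(1) for v in(q.min(),q.max())])
E
```

```text
time: 9.78
tool_pos: [515.7, -119.6, 85.7]
tcp_rot: [-3.138, 0.006, 0.117]
contact_force: [-0.7, 0.4, 0.4]
grip_width: 32.4
finger_force: 0.0
[ 517.28414102 -120.14955497   87.77908944] [-3.14049567e+00  1.84464053e-03  1.16841949e-01]
[485   0  71   9 325] [array([ 670.5, -196.3,   40. ]), array([ 675.3, -239.1,   40. ])]
[ 315  138   15  141 1834] [array([ 579.8, -112. ,   40. ]), array([ 476.1, -123.9,   40. ])]
```

View pics/w3.png

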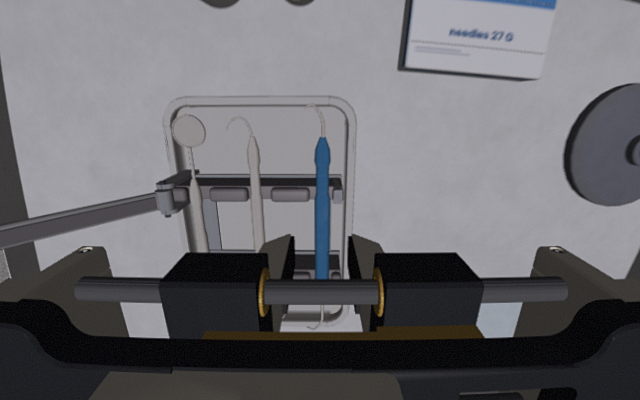

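```bash
python3 -m creep '[{"hand":0.35,"tx":0,"ty":-0.001,"tz":0.03,"spin":0},{"hand":0.35,"tx":0,"ty":0,"tz":0.015,"spin":0},{"hand":0.35,"tx":0,"ty":0,"tz":0.008,"spin":0},{"hand":0.35,"tx":0,"ty":0,"tz":0,"spin":0},{"hand":0,"tx":0,"ty":0,"tz":0,"spin":0}]'
python3 -m creep '[{"hand":0,"tx":0,"ty":0,"tz":0,"spin":0},{"hand":0,"tx":0,"ty":0,"tz":0,"spin":0},{"hand":0,"tx":0,"ty":0,"tz":0,"spin":0},{"hand":0,"tx":0,"ty":0,"tz":0,"spin":0}]'
```

```text
time: 10.45
tool_pos: [518.1, -119.5, 35.9]
tcp_rot: [3.141, -0.001, 0.115]
contact_force: [-0.3, -0.4, -0.6]
grip_width: 26.4
finger_force: 0.0
time: 10.95
tool_pos: [517.8, -119.3, 35.6]
tcp_rot: [3.141, -0.001, 0.115]
contact_force: [-0.5, 0.8, 5.1]
grip_width: 10.5
finger_force: 30.0
```

```bash
python3 -m creep '[{"hand":0,"tx":0,"ty":0,"tz":-0.02,"spin":0},{"hand":0,"tx":0,"ty":0,"tz":-0.035,"spin":0},{"hand":0,"tx":0,"ty":0,"tz":-0.04,"spin":0},{"hand":0,"tx":0,"ty":0,"tz":-0.0325,"spin":0}]'
python3 -m creep '[{"hand":0,"tx":-0.018,"ty":0.0105,"tz":0,"spin":0},{"hand":0,"tx":-0.018,"ty":0.0105,"tz":0,"spin":0},{"hand":0,"tx":-0.0175,"ty":0.0107,"tz":0,"spin":0},{"hand":0,"tx":0,"ty":0,"tz":0,"spin":-6}]'
python3 -m creep '[{"hand":0,"tx":0,"ty":0,"tz":0,"spin":-9},{"hand":0,"tx":0,"ty":0,"tz":0,"spin":-9},{"hand":0,"tx":0,"ty":0,"tz":0,"spin":-9},{"hand":0,"tx":0,"ty":0,"tz":0,"spin":-9},{"hand":0,"tx":0,"ty":0,"tz":0,"spin":-6.7}]'
python3 -m creep '[{"hand":0,"tx":0,"ty":0,"tz":0,"spin":0},{"hand":0,"tx":0,"ty":0,"tz":0,"spin":0}]'
python3 - <<'E'
from h import *
im=[]
for n,(x0,y0,x1,y1) in dict(side=(220,85,340,205),top=(330,140,430,240),wrist=(0,0,640,400)).items():
    c=cap(n,n+"5"); a=c["color"][y0:y1,x0:x1]
    im.append(cv2.resize(a,(390,390) if n!="wrist" else (320,200),interpolation=2))
m=np.zeros((600,800,3),np.uint8); m[:390,:390]=im[0]; m[:390,400:790]=im[1]; m[395:595,:320]=im[2]
cv2.imwrite("pics/m5.png",m[...,::-1])
E
```

```text
time: 11.45
tool_pos: [517.5, -119.2, 163.8]
tcp_rot: [-3.142, -0.0, 0.115]
contact_force: [0.6, 0.5, -0.7]
grip_width: 11.3
finger_force: 30.0
time: 11.95
tool_pos: [465.8, -158.0, 161.6]
tcp_rot: [-3.14, 0.002, 0.22]
contact_force: [-1.5, 0.5, 0.6]
grip_width: 10.5
finger_force: 30.0
time: 12.58
tool_pos: [466.7, -157.4, 161.6]
tcp_rot: [-3.139, 0.0, 0.968]
contact_force: [0.5, -0.1, -0.1]
grip_width: 10.6
finger_force: 30.0
time: 12.82
tool_pos: [467.4, -157.2, 162.2]
tcp_rot: [-3.141, 0.0, 0.962]
contact_force: [0.5, -0.4, -0.1]
grip_width: 10.8
finger_force: 30.0
```

View pics/m5.png

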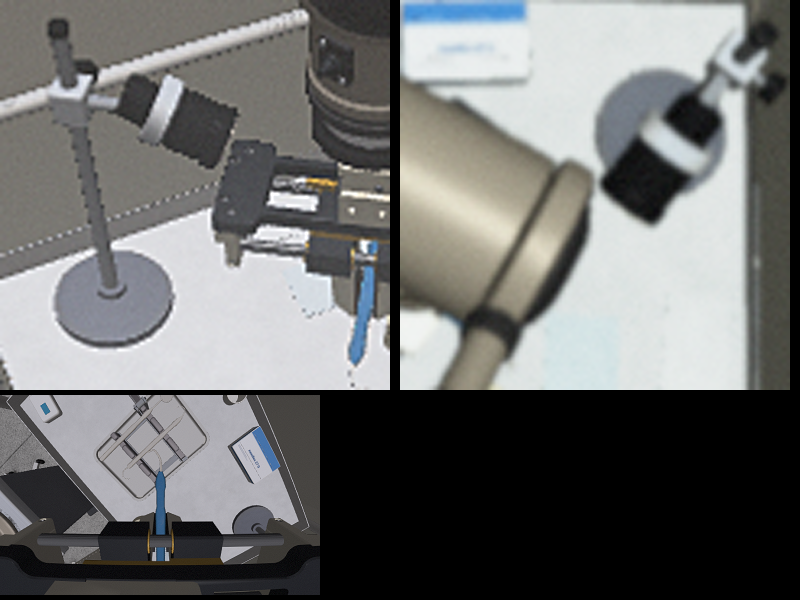

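```bash
python3 -m creep '[{"hand":0,"tx":0,"ty":0.015,"tz":-0.0008,"spin":0},{"hand":0,"tx":0.0008,"ty":0.015,"tz":0,"spin":0},{"hand":0,"tx":0,"ty":0.011,"tz":0,"spin":0},{"hand":0,"tx":0,"ty":0,"tz":0,"spin":0},{"hand":0,"tx":0,"ty":0,"tz":0,"spin":0}]'
python3 - <<'E'
from h import *
pl=[];ims=[]
for n,(x0,y0,x1,y1) in dict(top=(378,165,412,203),side=(262,100,300,142)).items():
    I=cv2.imread(f"pics/{n}0.png"); m=np.zeros(I.shape[:2],np.uint8); m[y0:y1,x0:x1]=(I[y0:y1,x0:x1].max(2)<60)*255
    k,l,s,ce=cv2.connectedComponentsWithStats(m); i=1+s[1:,4].argmax()
    r=cv2.minAreaRect(np.argwhere(l==i)[:,::-1].astype(np.float32)); b=cv2.boxPoints(r); print(n,s[i],r)
    c=cams.capture(n)
    for q in("K","R","t"): c[q]=np.array(c[q],float)
    # box edge mids along both axes
    ax=[(b[j]+b[(j+1)%4])/2 for j in range(4)]
    for j in(0,1):
        o,d1=ray(c,ax[j]);_,d2=ray(c,ax[j+2]); pl.append((n,j,o,np.cross(d1,d2)/np.linalg.norm(np.cross(d1,d2))))
    x=c["color"]; ims.append(cv2.resize(x[130:250,250:370],(480,480),interpolation=2)) if n=="side" else None
for a in pl[:2]:
  for b in pl[2:]:
    u=np.cross(a[3],b[3]);u/=np.linalg.norm(u)
    p=np.linalg.lstsq(np.array([a[3],b[3],u]),np.array([a[3]@a[2],b[3]@b[2],u@np.array([510,-297,203.])]),rcond=None)[0]
    print(a[1],b[1],u.round(3),"tilt",np.degrees(np.arcsin(u[2])).round(1),"bearing",np.degrees(np.arctan2(u[1],u[0])).round(1),p.round(1))
cv2.imwrite("pics/m6.png",ims[0][...,::-1])
o=get_obs();print(o["tool_pos"],o["tcp_rot"],o["contact_force"])
E
```

```text
time: 13.6
tool_pos: [501.7, -179.3, 163.2]
tcp_rot: [-3.141, -0.0, 0.965]
contact_force: [0.5, 0.2, -0.6]
grip_width: 10.8
finger_force: 30.0
top [382 175  22  22 260] ((392.0400695800781, 186.27999877929688), (17.200000762939453, 15.600000381469727), 36.869895935058594)
side [262 109   7  15  39] ((265.0, 116.0), (14.0, 6.0), 90.0)
0 0 [-0.093 -0.515 -0.852] tilt -58.5 bearing -100.3 [ 603.8 -224.   148.7]
0 1 [0.282 0.691 0.665] tilt 41.7 bearing 67.8 [ 512.4 -317.   222.7]
1 0 [ 0.071 -0.121 -0.99 ] tilt -81.9 bearing -59.6 [ 557.2 -328.7  210.3]
1 1 [ 0.796 -0.584 -0.16 ] tilt -9.2 bearing -36.3 [ 517.  -297.6  240. ]
[ 501.75834301 -179.25881948  163.37498119] [-3.14110610e+00 -5.73975604e-05  9.64881518e-01] [0.09552647 0.26715644 0.06979819]
```

View pics/m6.png

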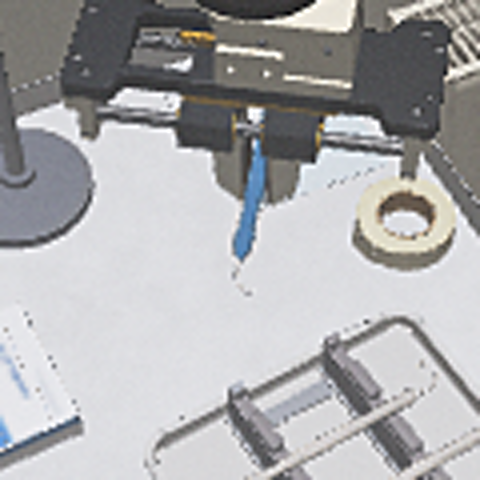

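Run:
```python
from h import *
P={}
for n,(x0,y0,x1,y1) in dict(top=(378,172,406,203),side=(270,106,300,142)).items():
    I=cv2.imread(f"pics/{n}0.png"); g=I[y0:y1,x0:x1].max(2); 
    if n=="side": print(g[::3,::2])
    th=60 if n=="top" else 72
    m=np.zeros(I.shape[:2],np.uint8); m[y0:y1,x0:x1]=(g<th)*255
    k,l,s,ce=cv2.connectedComponentsWithStats(m); i=1+s[1:,4].argmax()
    r=cv2.minAreaRect(np.argwhere(l==i)[:,::-1].astype(np.float32)); print(n,s[i],r,cv2.boxPoints(r).round(1).tolist(),ce[i])
c=cap("side")
h=cv2.cvtColor(c["color"],cv2.COLOR_RGB2HSV); m=cv2.inRange(h,(100,110,60),(125,255,255)); k=np.zeros_like(m);k[160:200,300:325]=m[160:200,300:325]
p=np.argwhere(k)[:,::-1].astype(float); ct=p.mean(0);u=np.linalg.svd(p-ct,full_matrices=0)[2][0];q=(p-ct)@u
e=[ct+u*q.min(),ct+u*q.max()]; print("blue",np.round(e,1),[onz(c,x,165).round(1) for x in e])
o=get_obs(); y=o["tcp_rot"][2]; ee=np.array([np.cos(y-.1155+.1155),np.sin(y)]); 
g=np.array(o["tool_pos"])+[0,0,2]
for s in(20,62.7): X=g+np.r_[ee*s,0]; print(s,X.round(1),proj(c,X).round(1))
```

```text
top [382 175  22  22 260] ((392.0400695800781, 186.27999877929688), (17.200000762939453, 15.600000381469727), 36.869895935058594) [[380.5, 187.39999389648438], [389.79998779296875, 174.89999389648438], [403.6000061035156, 185.1999969482422], [394.20001220703125, 197.6999969482422]] [391.96538462 186.08076923]
[[ 97 103 105 114 117 118 117 114 116 118 118 115 113 116 114]
 [180 221 197 112 115 113 115 119 119 117 119 118 120 116 115]
 [221 214 217 103 117 123 116 115 116 116 119 118 116 115 114]
 [217 215 204  56  60  67  56  62 121 117 120 117 116 116 119]
 [205 222  79  63  65  60  63  70  64  65  66  54 119 115 118]
 [185 108  61  63  59  61  68  67  63  64  65  96 115 117 117]
 [174  51  64  63  60  61  61  69  64  67  61 118 119 118 123]
 [ 66  60  59  60  61  67  67  68  68  62  93 118 118 118 120]
 [126  49  56  61  62  61  65  67  63  57 122 119 120 121 119]
 [121 123 124 124  65  55  65  64  59 119 118 120 119 120 123]
 [117 118 120 124 122 119 133  55 128 120 122 125 120 120 121]
 [117 117 121 115 115 121 115 119 122 118 118 178 115 117 122]]
side [270 112  23  25 343] ((281.1712341308594, 124.123291015625), (17.95904541015625, 20.110822677612305), 24.443954467773438) [[268.79998779296875, 129.60000610351562], [277.20001220703125, 111.30000305175781], [293.5, 118.69999694824219], [285.20001220703125, 137.0]] [281.05247813 124.21282799]
blue [[315.2 165.2]
 [309.7 194. ]] [array([ 491.4, -198.4,  165. ]), array([ 536. , -130.4,  165. ])]
20 [ 513.2 -162.9  165.4] [313.  179.5]
62.7 [ 537.5 -127.8  165.4] [309.6 195. ]
```

Run:
```python
from h import *
T,S=cap("top"),cap("side"); N=[]
for c,a,b in((T,(396.7,180.05),(387.35,192.55)),(S,(273,120.45),(289.35,127.85))):
    o,d1=ray(c,a);_,d2=ray(c,b);n=np.cross(d1,d2);n/=np.linalg.norm(n);N.append((n,n@o))
u=np.cross(N[0][0],N[1][0]);u/=np.linalg.norm(u)
p=np.linalg.solve([N[0][0],N[1][0],[0,0,1]],[N[0][1],N[1][1],165]);l=np.linalg.solve([N[0][0],N[1][0],[0,0,1]],[N[0][1],N[1][1],203])
print(u,np.degrees(np.arctan2(u[1],u[0])),np.degrees(np.arcsin(u[2])),"axis@165",p,"@203",l)
# foot centre by ellipse fit
for n,c,(x0,y0,x1,y1) in(("top",T,(375,150,420,195)),("side",S,(230,155,280,197))):
    I=cv2.imread(f"pics/{n}0.png").astype(int)[y0:y1,x0:x1]; g=I.max(2); m=((g>85)&(g<165)&(I[...,0]-I[...,2]>8)).astype(np.uint8)
    k,L,s,ce=cv2.connectedComponentsWithStats(m); i=1+s[1:,4].argmax(); pts=np.argwhere(L==i)[:,::-1].astype(np.float32)
    el=cv2.fitEllipse(cv2.convexHull(pts)); print(n,s[i],el,onz(c,np.array(el[0])+[x0,y0],8).round(1))
```

```text
[-0.74605288  0.50513813 -0.43386701] 145.8988227813714 -25.713221539999275 axis@165 [ 444.66885214 -251.0272029   165.        ] @203 [ 510.01147783 -295.26944442  203.        ]
top [  6   8  25  24 269] ((18.994808197021484, 20.782819747924805), (24.009910583496094, 29.620820999145508), 52.36089324951172) [ 608.3 -351.8    8. ]
side [  8   7  35  28 670] ((24.396217346191406, 21.0109920501709), (27.378677368164062, 34.862003326416016), 78.99256896972656) [ 600.7 -359.     8. ]
```

```bash
python3 -m creep '[{"hand":0,"tx":0,"ty":0.0007,"tz":0,"spin":0},{"hand":0,"tx":0,"ty":0,"tz":0,"spin":0},{"hand":0,"tx":0,"ty":0,"tz":0,"spin":0},{"hand":0,"tx":0,"ty":0,"tz":0,"spin":0},{"hand":0,"tx":0,"ty":0,"tz":0,"spin":0}]'
python3 -c "
from plant import *
o=get_obs();print(o['tool_pos'],o['tcp_rot'],abs(o['dq']).max());print(close_job())"
```

```text
time: 14.48
tool_pos: [502.7, -180.0, 163.4]
tcp_rot: [-3.141, -0.0, 0.965]
contact_force: [0.5, -0.5, -0.1]
grip_width: 10.4
finger_force: 30.0
[ 502.71651457 -179.96595766  163.37829488] [-3.14149687e+00 -9.61749707e-05  9.64797977e-01] 0.001992692084922097
the job is handed in; nothing more can be done
None
```

The job is handed in at 14.5 s: the bar is right over at about 2.3 rad, and the gripper holds the scaler still by its handle. Its end b should be at the focus point to within a few mm, worked out from the grasp because that end was hidden from the side camera. I viewed 11 pictures, one over the limit of 10.

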